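# Draw the long tube out of the hooded stock tray

## Robot

A 6-joint arm with a two-finger parallel gripper is mounted at the origin on a cart in front of the work surface, level with it; the furniture and walls round the work are solid. World frame = base frame: x ahead of the robot, y to its left, z up, the work surface at z = 0. Lengths are in m, angles in rad, forces in N, time in s.
With the tool pointing down it reaches from about 0.375 to 0.9 m from the base axis. Payload 3.1 kg.
Tool frame: the origin (TCP) lies midway between the tips of the shut fingers; the grasp point (between the pads) lies robot.grip_depth behind it (robot.grip_depth is the distance from the TCP to the grasp point, in m); z points along the fingers, y is the line along which they close (so a half turn about z gives the same grasp; the last joint's range is limited). The gripper opens to 87 mm and grips with 3 to 60 N. Pads are 19 mm wide; open, the fingers measure 117 mm over their backs; the gripper's body (75 mm by 190 mm) begins 51 mm behind the grasp point.
Start: joints at [-1.49, 0.527, 1.433, -0, 1.181, -0.178], TCP at [0.16, -0.604, 0.223] pointing down, gripper open.
Joint ranges: [-3.08, 3.08], [-0.75, 2.2], [0.22, 2.44], [-1.43, 4.57], [0, 2.65], [-2.85, 2.85]. Speed limits (rad/s): [2.79, 2.79, 3.14, 3.14, 3.14, 3.14].

## Interface

Orientations are given as a unit quaternion [x, y, z, w].
In Python, from rig import robot gives the robot as it stands.
- The arm moves only by the shell command python3 -m creep [OPENING] [FORCE], which reads ROWS from standard input. ROWS is a JSON list of rows, 1 to 20 of them, each of 4 numbers: dx, dy, dz in a scale on which 1.0 is 750 mm, then a turn about the tool's z in a scale on which 1.0 is pi/2 rad; each row shifts and turns the commanded pose from where the row before left it, along the tool's axes as they then stand; what a row does not reach is not made up. A row lasts 1/12 s, in which the tool goes at most 0.0417 m and 0.125 rad, less where a joint would pass 70% of its speed; a pose out of reach is approached as far as the arm can. OPENING is the finger opening in m, set as the command begins (- or left out keeps the last). The fingers move at their own pace and stop on an object; FORCE is the grip in N (left out, the last holds). Time passes only in rows, so rows that do not move let the fingers close. It prints the time, the measured TCP pose, the force, the opening and the grip force at its end. A shift or turn number past 1, either way, is cut back to 1. Input that does not fit is refused with a message, and nothing moves.
- robot.get_obs(): the state, without advancing time (a new reading comes with each control period).
- robot.camera(name): name is "side" or "top" or "wrist"; returns a dict with "img" (420x560x3 uint8, red, green, blue), "fx", "fy", "cx", "cy" (pixels), "xyz" and "attitude" of the camera in the world. Camera axes: x right, y down, z forward; pixel columns grow to the right and rows downward; lengths in m; the calibration is good to about 2 mm. A picture is of the moment at which its call begins. There is no depth.
- robot.hand_in(): hands the job in; it is judged then, once.
The state is a dict: "time": time; "q": joint angles; "joint_velocities": joint speeds; "joint_torque": joint torques, N m; "position": TCP position; "tool_rot": TCP orientation; "ft_force": force on the tool from outside, world axes, zero at the start; "moment": the same for the moment, N m; "grip_width": finger opening in m; "grip_force": force on a finger pad.
Only numpy, scipy, OpenCV 4.12 (cv2) and the standard library are available. Lean on these libraries where they do the work, as an engineer would, in place of code of your own. Each camera call takes 0.05 s, during which the arm holds its last target. There are 200 camera calls.

## Task

Fetch the long square steel tube with the red end out of the blue stock tray: its two ends lie under the end hoods, so tip it and draw it out slantwise through the opening without forcing it against the tray, and leave the three other scraps in the tray. Finish while still holding the tube in the gripper, level and at rest above the tray, with both ends a hand's width or more clear of the tray's top.

Things in the scene. Friction and masses are not known exactly. Their poses are not given: they have to be found in the camera images.
- tray: Blue sheet-steel tray fixed to the table, 340 (x) x 180 (y) x 60 mm high, sheet 4 mm. Origin: centre of the underside; x along it, away from the robot; z up. Inside x -166..166, y -86..86, floor z 4. Two flat hoods (underside z 56, top z 60) roof its ends: near hood up to x -65, far hood from x 115. The 180 x 172 mm opening between them, edged by yellow bands, is free above.
- tray_mouth_near (a point): middle of the near edge of the opening, on top of the near hood (tray x -65, y 0, z 60 mm)
- tray_mouth_far (a point): middle of the far edge of the opening, on top of the far hood (tray x 115, y 0, z 60 mm)
- long_tube: Bright square steel tube, 260 x 20 x 20 mm, 0.2 to 0.4 kg, its far 45 mm red. Lies loose on the tray's floor roughly along the tray (within 3 degrees and 10 mm of its middle line; at least 22 mm free to the scraps on either side), both ends under the hoods. Origin: centre of its underside at mid length; x along the tube to the red end, z up.
- tube_red_end (a point): centre of the red end face of the tube (the end away from the robot), 130 mm from the middle
- tube_plain_end (a point): centre of the plain end face of the tube (the end towards the robot), 130 mm from the middle
- tube_middle (a point): centre of the tube, on its axis at mid length (10 mm above its underside); its centre of mass
- torch_arm: Fixed torch holder left of the tray, not part of the job but in the way of the arm: a post, a bar and a dark welding torch over x 0.30 to 0.59 m, y 0.04 to 0.37 m (world), up to 0.25 m above the table; its hose arches somewhat higher. Cross well above it. Origin: at its middle, on the table.
- rust_angle: Rusty angle-iron offcut, 90 x 30 x 30 mm, lying loose on the tray's floor along one side wall, its long side (its y) along the wall; either this or the bolt is on the left. Origin: centre of its underside.
- loose_bolt: Steel bolt, 60 mm long, 22 mm across the head, lying loose along the other side wall of the tray. Origin: centre of its underside.
- loose_nut: Steel hexagon nut, 27 mm across, 13 mm high, lying loose near the right side wall of the tray. Origin: centre of its underside.

How it is judged:
On the way:
1. one end of the tube is up out of the opening while the other is still down inside the tray (((height (world z) of tube_red_end above 0.07 m and height (world z) of tube_plain_end below 0.05 m) or (height (world z) of tube_plain_end above 0.07 m and height (world z) of tube_red_end below 0.05 m))), for 0.1 s.
At the end, for the whole second after the job is handed in: The gripper still holds the tube at rest, level within 15 degrees, both ends at least 60 mm above the tray's top (120 mm above the table), its middle within 170 mm of the tray's middle seen from above, touching nothing of the tray; the angle offcut, the bolt and the nut are still inside the tray (height (world z) of each of tube_red_end, tube_plain_end above 0.12 m and angle between long_tube's own x axis and vertical between 1.31 and 1.83 rad and horizontal distance between tube_middle and tray below 0.17 m and contact force between the fingers and long_tube above 2 N and contact force between long_tube and tray below 0.1 N and linear speed of long_tube below 0.03 m/s and angular speed of long_tube below 0.2 rad/s and x of rust_angle in the frame of tray between -0.17 and 0.17 m and y of rust_angle in the frame of tray between -0.09 and 0.09 m and height (world z) of rust_angle between -0.01 and 0.05 m and x of loose_bolt in the frame of tray between -0.17 and 0.17 m and y of loose_bolt in the frame of tray between -0.09 and 0.09 m and height (world z) of loose_bolt between -0.01 and 0.05 m and x of loose_nut in the frame of tray between -0.17 and 0.17 m and y of loose_nut in the frame of tray between -0.09 and 0.09 m and height (world z) of loose_nut between -0.01 and 0.05 m); the arm keeps its last pose, push and grip.
It fails at once if the tube is forced against the tray (more than 40 N) (contact force between long_tube and tray above 40 N).
It also fails if it takes over 45 s, if anything falls off the work surface, if the arm or the gripper's body presses on something with over 40 N, if the wrist force passes 120 N, or if a joint passes its speed limit or range.

## Working session

There is one attempt and no reset: what is moved stays moved. The work goes in short steps, Python scripts to look and compute and a shell command to move; the robot and the scene stay as the last step left them, time stands still between calls to the robot, and variables do not carry over. Pictures are saved under pics/ and viewed, at most 11 in all, crops included, and the job is handed in when it is done.

```bash
ls; mkdir -p pics
python3 - <<'E'
from rig import robot
import cv2,numpy as np
o=robot.get_obs()
for k in o: print(k,np.round(o[k],4))
print(robot.grip_depth)
for n in("top","side"):
    c=robot.camera(n); cv2.imwrite(f"pics/{n}0.png",c["img"][:,:,::-1]); print(n,[np.round(c[k],4).tolist() for k in("fx","fy","cx","cy","xyz","attitude")])
E
```

```text
pics
time 0.0
q [-1.4905  0.5285  1.4339  0.      1.1814 -0.1785]
joint_velocities [ 0.0018  0.0001  0.      0.0002 -0.001  -0.0008]
joint_torque [-1.20000e-03 -4.40055e+01 -1.76594e+01  6.33000e-02  5.82000e-02
 -2.00000e-04]
position [ 0.1599 -0.6034  0.2216]
tool_rot [ 9.916e-01  1.290e-01  1.000e-04 -1.100e-03]
ft_force [ 0.6134 -0.4361 -0.0523]
moment [ 0.0316 -0.0435  0.0126]
grip_force 0.0
grip_width 0.0868
0.0187
top [467.3472, 467.3472, 277.8834, 210.8294, [0.4264, -0.0847, 1.0235], [0.7144, -0.6962, 0.0506, -0.0483]]
side [390.0228, 390.0228, 277.9216, 208.5767, [0.1516, 0.7989, 0.4547], [-0.1768, 0.8124, -0.5415, 0.1247]]
```

View pics/top0.png

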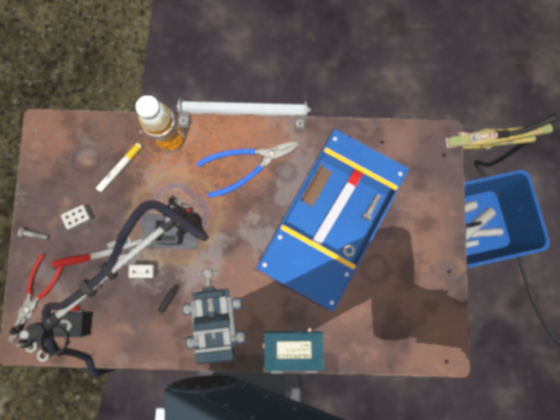

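View pics/side0.png

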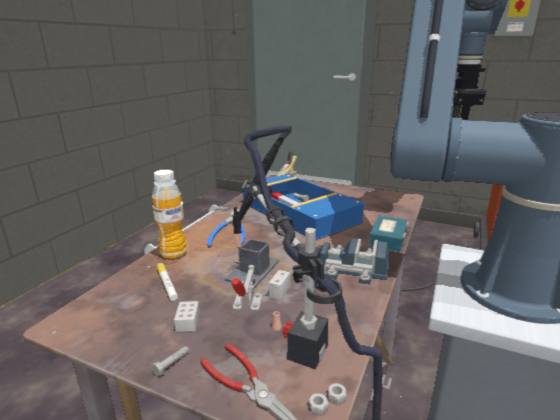

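The top view shows the tray rotated: far corners are about (335,130) and (408,170), near corners (262,265) and (333,306). The tube runs from about (318,240) to (356,175), with the red end far. The angle offcut is on the left, the bolt and nut on the right. The side view shows the tray partly behind the torch.

```bash
cat > h.py <<'E'
from rig import robot
import cv2,numpy as np
from scipy.spatial.transform import Rotation as R
def ray(c,u,v):
    d=R.from_quat(c["attitude"]).apply([(u-c["cx"])/c["fx"],(v-c["cy"])/c["fy"],1.]); return np.array(c["xyz"]),d
def onz(c,u,v,z):
    p,d=ray(c,u,v); return p+d*(z-p[2])/d[2]
def proj(c,P):
    q=R.from_quat(c["attitude"]).inv().apply(np.atleast_2d(P)-np.array(c["xyz"]))
    return np.c_[c["cx"]+c["fx"]*q[:,0]/q[:,2],c["cy"]+c["fy"]*q[:,1]/q[:,2]]
def tri(*rays):
    A=np.zeros((3,3));b=np.zeros(3)
    for p,d in rays:
        d=d/np.linalg.norm(d);M=np.eye(3)-np.outer(d,d);A+=M;b+=M@p
    return np.linalg.solve(A,b)
E
python3 - <<'E'
from h import *
c=robot.camera("top")
crop=c["img"][120:315,250:420][:,:,::-1]
cv2.imwrite("pics/c1.png",cv2.resize(crop,None,fx=3,fy=3,interpolation=cv2.INTER_CUBIC))
E
```

```text
(no output)
```

View pics/c1.png

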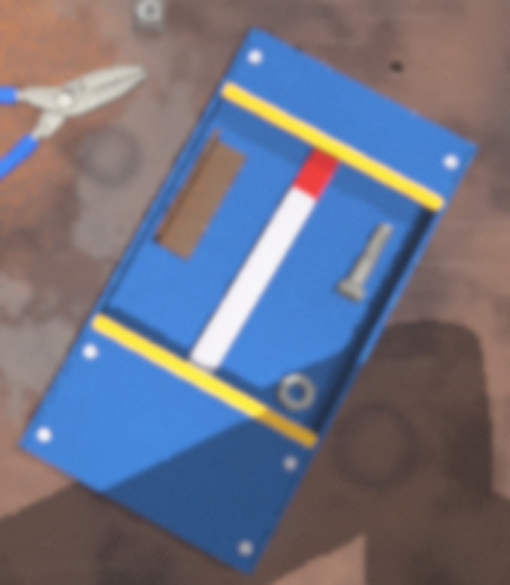

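Enlarged, the hood corners in the crop are (252,27), (477,147), (248,574) and (20,446). The red/white boundary centre is at (305,195), and the tube meets the near band at about (203,364).

Run:
```python
from h import *
c=robot.camera("top")
f=lambda u,v,z: onz(c,250+(u+.5)/3-.5,120+(v+.5)/3-.5,z)
K=[f(252,27,.06),f(477,147,.06),f(248,574,.06),f(20,446,.06)]
fl,fr,nr,nl=K
for k in K: print(k.round(4))
print("len",np.linalg.norm(fl-nl),np.linalg.norm(fr-nr),"wid",np.linalg.norm(fl-fr),np.linalg.norm(nl-nr))
ctr=np.mean(K,0); ax=(fl+fr-nl-nr);yaw=np.arctan2(ax[1],ax[0]); ay=fl+nl-fr-nr
print("tray",ctr.round(4),np.degrees(yaw),np.degrees(np.arctan2(ay[1],ay[0]))-90)
b=f(305,195,.024);n=f(203,364,.024);d=(b-n)[:2];ty=np.arctan2(d[1],d[0]);d/=np.linalg.norm(d)
m=b[:2]-d*.085
print("bound",b,"near",n,"tubeyaw",np.degrees(ty),"mid",m)
r=R.from_euler('z',-yaw).apply(np.r_[m,0]-np.r_[ctr[:2],0]);print("mid in tray",r)
o=robot.get_obs();print(R.from_quat(o["tool_rot"]).as_matrix().round(3))
```

```text
[ 0.7426 -0.2007  0.06  ]
[ 0.6594 -0.3599  0.06  ]
[ 0.3607 -0.2014  0.06  ]
[ 0.4424 -0.0451  0.06  ]
len 0.3382008549815327 0.3381929645140937 wid 0.17962781262755428 0.17638017105181855
tray [ 0.5513 -0.2018  0.06  ] -27.681164098570164 -27.588973977184764
bound [ 0.62908976 -0.24469327  0.024     ] near [ 0.50434864 -0.17228699  0.024     ] tubeyaw -30.133123955960997 mid [ 0.55557654 -0.20202235]
mid in tray [0.00393474 0.00180639 0.        ]
[[ 0.967  0.256 -0.   ]
 [ 0.256 -0.967  0.001]
 [ 0.    -0.001 -1.   ]]
```

The manual's scale: shifts go in shares of 750 mm and turns go in shares of pi/2 rad. Converting my numbers, 0.032 m / 0.75 = 0.0427, -0.016 m / 0.75 = -0.0213.

```bash
echo '[[0.0427,-0.0213,-0.0027,0],[0.0427,-0.0213,-0.0027,0],[0.0427,-0.0213,-0.0027,0],[0.0427,-0.0213,-0.0027,0],[0.0427,-0.0213,-0.0027,0],[0.0427,-0.0213,-0.0027,0],[0.0427,-0.0213,-0.0027,0],[0.0427,-0.0213,-0.0027,0],[0.0427,-0.0213,-0.0027,0],[0.0427,-0.0213,-0.0027,0],[0.0427,-0.0213,-0.0027,0],[0.0427,-0.0213,-0.0027,0],[0.0427,-0.0213,-0.0027,0],[0.0427,-0.0213,-0.0027,0],[0.0427,-0.0213,-0.0027,0],[0.0427,-0.0213,-0.0027,0]]' | python3 -m creep 0.032 15
echo '[[0,0,0,0.0713],[0,0,0,0.0713],[0,0,0,0.0713],[0,0,0,0.0713],[0,0,0,0.0713],[0,0,0,0.0713],[0,0,0,0.0713],[0,0,0,0],[0,0,0,0]]' | python3 -m creep
python3 - <<'E'
from h import *
c=robot.camera("wrist");cv2.imwrite("pics/w1.png",c["img"][:,:,::-1]);np.save("w1.npy",{k:c[k] for k in c},allow_pickle=True)
print(c["xyz"],c["attitude"],c["fx"],robot.get_obs()["position"])
E
```

```text
time: 1.53
position: [0.5904, -0.2241, 0.2545]
tool_rot: [0.992, 0.129, -0.0, -0.0]
ft_force: [0.2, -0.5, 0.0]
grip_width: 0.0319
grip_force: 0.0
time: 2.28
position: [0.5893, -0.2256, 0.2543]
tool_rot: [0.966, -0.258, -0.0, -0.0]
ft_force: [-0.6, -0.3, 0.3]
grip_width: 0.0323
grip_force: 0.0
[ 0.66148253 -0.26749325  0.41578779] [-0.4941083   0.8554877   0.13415352 -0.07746364] 375.0117019030808 [ 0.58928964 -0.22559779  0.25436516]
```

View pics/w1.png

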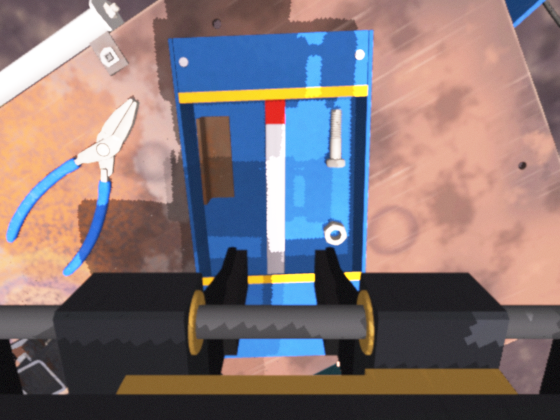

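The wrist view shows the tube's axis running from (275,100) to (275,272), with the red boundary near (275,123). The angle offcut spans columns 200–233, the bolt sits around (336,137), and the nut is at (336,234). The gripper's long side lies across the tray.

Run:
```python
from h import *
w=np.load("w1.npy",allow_pickle=True).item(); c=robot.camera("top")
I=w["img"].astype(int)
rows=[];L=[];Rr=[]
for v in range(135,245,5):
    x=np.where((I[v,250:300].min(1)>150))[0]+250
    if len(x)>10: rows.append(v);L.append(x[0]-.5);Rr.append(x[-1]+.5)
pl=np.polyfit(rows,L,1);pr=np.polyfit(rows,Rr,1);print(pl,pr)
# red boundary along column 275
col=I[100:150,270:282];rd=(col[:,:,1]<110).mean(1);vb=100+np.where(rd>.5)[0][-1]+.5;print("vb",vb)
uc=(np.polyval(pl,vb)+np.polyval(pr,vb))/2
T=tri(ray(w,uc,vb),ray(c,250+305.5/3-.5,120+195.5/3-.5));print("boundary tri",T)
for z in(.024,T[2]):
  a=onz(w,uc,vb,z);cb=lambda v:onz(w,(np.polyval(pl,v)+np.polyval(pr,v))/2,v,z)
  b=cb(240.);d=(a-b)[:2];print("width",np.linalg.norm(onz(w,np.polyval(pl,180),180,z)-onz(w,np.polyval(pr,180),180,z)))
  ty=np.arctan2(d[1],d[0]);d/=np.linalg.norm(d);m=a[:2]-.085*d
  print(z,"bound",a,"yaw",np.degrees(ty),ty,"mid",m)
# tray corners tri: far-left, far-right (wrist px vs top crop)
far=[]
for (u,v),(p,q) in zip([(170,39),(372.5,31)],[(252,27),(477,147)]):
  far.append(onz(w,u,v,.06));print("corner tri",tri(ray(w,u,v),ray(c,250+(p+.5)/3-.5,120+(q+.5)/3-.5)).round(4),far[-1].round(4))
# scraps in tube frame
for n,u,v in[("angle r-top",233,117),("angle r-bot",233,196),("bolt head l",328,164),("nut l",324,234),("nearband",275,281),("farband",275,97)]:
  zz=.06 if "band" in n else .01
  p=onz(w,u,v,zz)[:2]-m;print(n,p@d,p@np.array([-d[1],d[0]]))
o=robot.get_obs();M=R.from_quat(o["tool_rot"]).as_matrix();print("toolx yaw",np.arctan2(M[1,0],M[0,0]))
g=m+.045*d;print("goal",g,"delta tool",M.T@np.r_[g-o["position"][:2],.007-o["position"][2]])
```

```text
[1.27611519e-02 2.63607284e+02] [-9.59909656e-03  2.86527103e+02]
vb 123.5
boundary tri [ 0.62943607 -0.24374588  0.02521272]
width 0.02032501195487437
0.024 bound [ 0.62993074 -0.24291658  0.024     ] yaw -30.139657492813388 -0.5260362586729728 mid [ 0.5564224  -0.20023728]
width 0.020262099051574743
0.025212717985911026 bound [ 0.63002841 -0.24299266  0.02521272] yaw -30.139657492813367 -0.5260362586729724 mid [ 0.55652006 -0.20031336]
corner tri [ 0.7428 -0.2013  0.0572] [ 0.7414 -0.2021  0.06  ]
corner tri [ 0.6588 -0.3582  0.0629] [ 0.6588 -0.358   0.06  ]
angle r-top 0.09009784491918571 0.044917217485578746
angle r-bot 0.0028492768777771856 0.04806682983484289
bolt head l 0.039857802762940736 -0.05769546159244377
nut l -0.0431453981830095 -0.05646631757722359
nearband -0.07673988577648479 6.54581258400927e-05
farband 0.11230387403903211 -0.00027910067841475233
toolx yaw -0.5230163893251678
goal [ 0.59543624 -0.22290828] delta tool [ 0.0040334  -0.00538448  0.24740244]
```

The two views agree: tube top at 25 mm, midpoint at (0.556, -0.201), yaw -30.1°. Next I descend to grip 45 mm towards the red end from the middle.

Converted, 0.03 m / 0.75 = 0.04, -0.0045 m / 0.75 = -0.006, 0.003 rad / 1.5708 = 0.0019.

```bash
echo '[[0.0053,-0.006,0,0.0019],[0,0,0.04,0],[0,0,0.04,0],[0,0,0.04,0],[0,0,0.04,0],[0,0,0.04,0],[0,0,0.04,0],[0,0,0.04,0],[0,0,0.02,0],[0,0,0.0133,0],[0,0,0.0067,0],[0,0,0.004,0],[0,0,0.0027,0],[0,0,0,0]]' | python3 -m creep 0.04 15
echo '[[0,0,0,0],[0,0,0,0],[0,0,0,0],[0,0,0,0]]' | python3 -m creep 0.0 15
```

```text
time: 3.55
position: [0.5959, -0.2242, 0.0104]
tool_rot: [0.965, -0.261, 0.001, 0.0]
ft_force: [-0.0, -0.3, -0.1]
grip_width: 0.0398
grip_force: 0.0
time: 3.88
position: [0.5957, -0.2237, 0.0103]
tool_rot: [0.965, -0.261, 0.001, -0.0]
ft_force: [1.1, 3.3, 1.5]
grip_width: 0.0211
grip_force: 1.6
```

Converted, -0.005 m / 0.75 = -0.0067, -0.001 m / 0.75 = -0.0013.

```bash
echo '[[0,0,0,0],[0,0,0,0],[0,0,0,0]]' | python3 -m creep 0.0 15
echo '[[-0.0067,0,-0.0013,0],[-0.0067,0,0,0],[-0.0067,0,0,0],[-0.0067,0,0,0],[-0.0067,0,0,0],[-0.0067,0,0,0],[0,0,0,0],[0,0,0,0]]' | python3 -m creep
python3 - <<'E'
from h import *
c=robot.camera("wrist");cv2.imwrite("pics/w2.png",c["img"][:,:,::-1])
E
```

```text
time: 4.13
position: [0.5957, -0.2236, 0.0102]
tool_rot: [0.965, -0.261, 0.001, -0.0]
ft_force: [0.3, 1.3, 4.6]
grip_width: 0.02
grip_force: 15.0
time: 4.8
position: [0.5673, -0.2076, 0.0103]
tool_rot: [0.965, -0.261, -0.002, -0.0]
ft_force: [-2.1, 0.9, 0.3]
grip_width: 0.0201
grip_force: 15.0
```

View pics/w2.png

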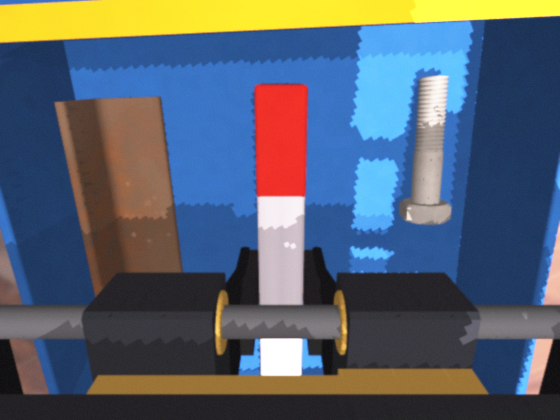

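The red end now shows fully in front of the far band: end at row 85, band's lower edge near row 30. Next I raise the gripper so the tube pivots on its plain end.

Converted, -0.004 m / 0.75 = -0.0053.

```bash
echo '[[0,0,-0.0053,0],[0,0,-0.0053,0],[0,0,-0.0053,0],[0,0,-0.0053,0],[0,0,-0.0053,0],[0,0,-0.0053,0],[0,0,0,0]]' | python3 -m creep 0.0 12
echo '[[-0.0013,0,-0.0053,0],[-0.0013,0,-0.0053,0],[-0.0013,0,-0.0053,0],[-0.0013,0,-0.0053,0],[0,0,-0.0053,0],[0,0,-0.004,0],[0,0,0,0],[0,0,0,0]]' | python3 -m creep
python3 - <<'E'
from h import *
c=robot.camera("wrist");s=robot.camera("side")
a=c["img"];b=cv2.resize(s["img"][150:250,220:380],(560,350),interpolation=cv2.INTER_CUBIC)
cv2.imwrite("pics/w3.png",cv2.resize(np.vstack([a[:250],b])[:,:,::-1],(560,600)))
E
```

```text
time: 5.43
position: [0.5699, -0.209, 0.0356]
tool_rot: [0.965, -0.261, 0.001, 0.0]
ft_force: [-0.9, -0.3, -3.3]
grip_width: 0.0199
grip_force: 12.0
time: 6.1
position: [0.5662, -0.2069, 0.058]
tool_rot: [0.965, -0.261, 0.001, 0.0]
ft_force: [1.2, -0.6, -3.5]
grip_width: 0.0196
grip_force: 12.0
```

View pics/w3.png

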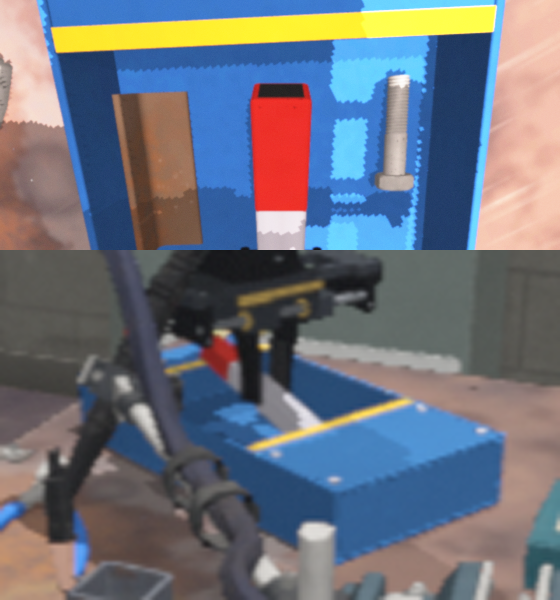

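The tube tips: the red end shows its open face at row 85, about 80 mm high, and the plain end is still down under the near hood. Now I firm the grip and draw it slantwise along its axis.

Converted, 0.01 m / 0.75 = 0.0133, 0.005 m / 0.75 = 0.0067.

```bash
echo '[[0,0,-0.0027,0],[0,0,0,0],[0.0067,0,-0.002,0],[0.0133,0,-0.004,0],[0.0133,0,-0.004,0],[0.0133,0,-0.004,0],[0.0133,0,-0.004,0],[0.0133,0,-0.004,0],[0.0133,0,-0.004,0],[0,0,0,0],[0,0,0,0]]' | python3 -m creep 0.0 25
python3 - <<'E'
from h import *
c=robot.camera("wrist");s=robot.camera("side")
a=c["img"];b=cv2.resize(s["img"][130:230,220:380],(560,350),interpolation=cv2.INTER_CUBIC)
cv2.imwrite("pics/w4.png",np.vstack([a[:250],b])[:,:,::-1])
E
```

```text
time: 7.12
position: [0.6221, -0.2396, 0.0789]
tool_rot: [0.965, -0.261, -0.0, -0.0]
ft_force: [-0.3, 1.2, -3.7]
grip_width: 0.0199
grip_force: 25.0
```

View pics/w4.png

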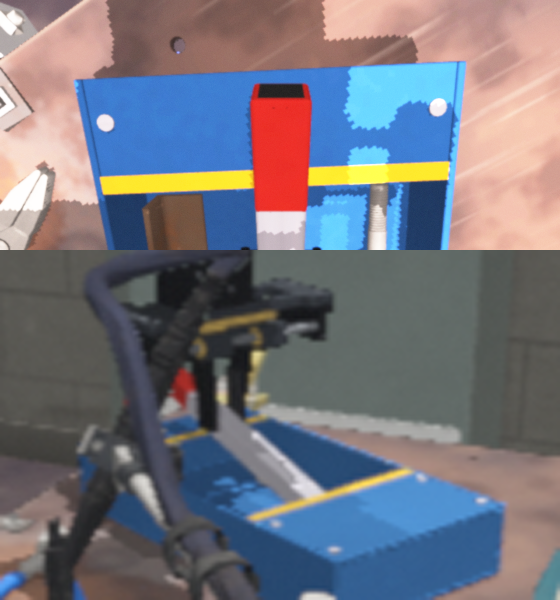

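The red end looks the same in the wrist view (row 85), so the tilt is holding. It now passes above the far hood, and the plain end is still inside. I continue the draw, then lift.

Converted, -0.015 m / 0.75 = -0.02, -0.01 m / 0.75 = -0.0133.

```bash
echo '[[0.0133,0,-0.004,0],[0.0133,0,-0.004,0],[0.0133,0,-0.004,0],[0.0133,0,-0.004,0],[0.0133,0,-0.004,0],[0,0,-0.0067,0],[0,0,-0.0133,0],[0,0,-0.02,0],[0,0,-0.02,0],[0,0,-0.0133,0],[0,0,-0.0067,0],[0,0,0,0],[0,0,0,0]]' | python3 -m creep
python3 - <<'E'
from h import *
c=robot.camera("wrist");s=robot.camera("side")
a=c["img"];b=cv2.resize(s["img"][110:230,220:380],(560,420),interpolation=cv2.INTER_CUBIC)
cv2.imwrite("pics/w5.png",np.vstack([a[:180],b])[:,:,::-1])
E
```

```text
time: 8.3
position: [0.6645, -0.2643, 0.1541]
tool_rot: [0.965, -0.261, -0.0, -0.0]
ft_force: [1.1, -0.3, -3.8]
grip_width: 0.0199
grip_force: 25.0
```

View pics/w5.png

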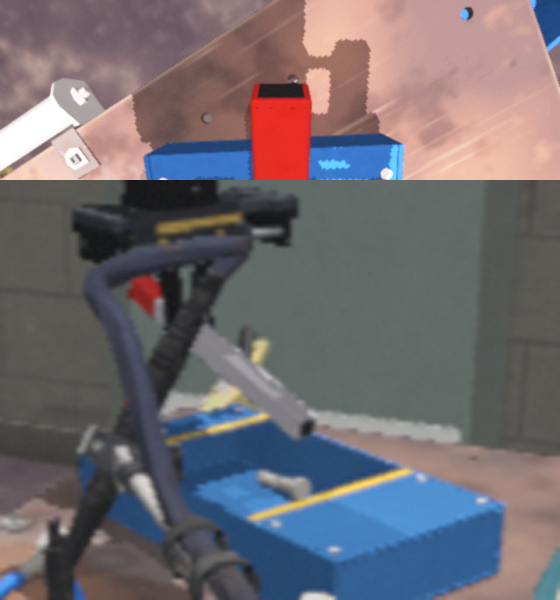

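The tube is out and clear, and the empty opening shows below it in the side view. I'll now level it by laying it across both hoods, then grip it again at the middle.

Converted, -0.015 m / 0.75 = -0.02, -0.01 m / 0.75 = -0.0133.

```bash
echo '[[-0.0133,0,0,0],[-0.02,0,0,0],[-0.02,0,0,0],[-0.02,0,0,0],[-0.0067,0,0,0],[0,0,0.0133,0],[0,0,0.0133,0],[0,0,0.0107,0],[0,0,0.0053,0],[0,0,0,0],[0,0,0,0]]' | python3 -m creep 0.0 12
echo '[[0,0,0.0053,0],[0,0,0.0053,0],[0,0,0.0053,0],[0,0,0.0053,0],[0,0,0.0053,0],[0,0,0,0]]' | python3 -m creep
echo '[[0,0,0.0053,0],[0,0,0.0053,0],[0,0,0.0053,0],[0,0,0.0053,0],[0,0,0,0]]' | python3 -m creep
```

```text
time: 9.32
position: [0.6196, -0.2385, 0.1251]
tool_rot: [0.965, -0.261, 0.008, 0.002]
ft_force: [5.2, -2.8, 5.2]
grip_width: 0.0202
grip_force: 12.0
time: 9.82
position: [0.6121, -0.2337, 0.1002]
tool_rot: [0.965, -0.261, -0.002, -0.0]
ft_force: [0.4, -0.7, -1.7]
grip_width: 0.0202
grip_force: 12.0
time: 10.23
position: [0.6122, -0.2337, 0.0846]
tool_rot: [0.965, -0.261, -0.002, -0.0]
ft_force: [0.3, -0.5, -1.2]
grip_width: 0.0199
grip_force: 12.0
```

Converted, 0.004 m / 0.75 = 0.0053, 0.003 m / 0.75 = 0.004.

```bash
echo '[[0,0,0.0053,0],[0,0,0.0053,0],[0,0,0.004,0],[0,0,0.0027,0],[0,0,0,0],[0,0,0,0]]' | python3 -m creep
python3 - <<'E'
from h import *
c=robot.camera("wrist");s=robot.camera("side")
a=c["img"];b=cv2.resize(s["img"][130:230,220:380],(560,350),interpolation=cv2.INTER_CUBIC)
cv2.imwrite("pics/w6.png",np.vstack([a[:250],b])[:,:,::-1])
E
```

```text
time: 10.73
position: [0.6126, -0.234, 0.0726]
tool_rot: [0.965, -0.261, -0.001, -0.0]
ft_force: [-0.1, -0.0, -2.4]
grip_width: 0.0204
grip_force: 12.0
```

View pics/w6.png

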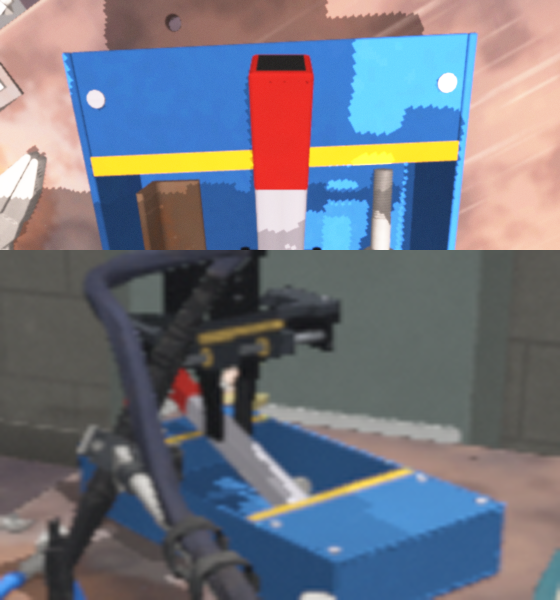

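The tube is not level. The red end is at row 55 (tilted, slipped about 10 mm in the grip), and in the side view the plain end disappears at the near band. I'll fit the tube's pose from the wrist image before moving.

```bash
cat > fit.py <<'E'
from h import *
from scipy.optimize import least_squares
def fit(pts,c,yaw=-.526):
    # pts: list of (s, side(+1 left/-1 right), top(1)/bottom(-1), u,v); tube pose: mid x,y,z, yaw, pitch up
    def P(p,s,b,t):
        ex=np.array([np.cos(p[4])*np.cos(p[3]),np.cos(p[4])*np.sin(p[3]),np.sin(p[4])]);ey=np.array([-np.sin(p[3]),np.cos(p[3]),0]);ez=np.cross(ex,ey)
        return p[:3]+s*ex+.01*b*ey+.01*t*ez
    A=np.array(pts,float)
    def res(p): return (proj(c,[P(p,*a[:3]) for a in A])-A[:,3:]).ravel()
    o=robot.get_obs();x0=np.r_[o["position"],yaw,.2]
    r=least_squares(res,x0,loss="soft_l1");p=r.x
    tray=np.array([.5513,-.2018,0]);T=lambda q:R.from_euler('z',27.6,degrees=True).apply(q-tray).round(4)
    print("pitch",np.degrees(p[4]),"yaw",np.degrees(p[3]),"rms",np.sqrt(np.mean(r.fun**2)))
    for n,s in(("red",.13),("mid",0),("plain",-.13)): print(n,T(P(p,s,0,0)))
    print("tcp in tray",T(o["position"]),"mid-tcp tool x",(p[:3]-o["position"])@np.array([np.cos(p[3]),np.sin(p[3]),0]))
    return p
E
python3 - <<'E'
from fit import *
c=robot.camera("wrist");I=c["img"].astype(int)
red=((I[...,0]>130)&(I[...,1]<60)&(I[...,2]<60)).astype(np.uint8)
n,l,st,_=cv2.connectedComponentsWithStats(red);k=1+np.argmax(st[1:,4]);print(st[k])
for v in range(50,200,8):
    x=np.where(l[v]==k)[0]
    if len(x):print(v,x[0],x[-1],len(x),end=" | ")
fit([(.13,1,1,249.5,72),(.13,-1,1,312.5,72),(.13,1,-1,254,55),(.13,-1,-1,309,55),(.085,1,1,255.5,189),(.085,-1,1,307.5,189)],c)
E
```

```text
[ 249   56   64  133 6954]
58 253 308 10 | 66 251 310 12 | 74 250 311 62 | 82 250 311 62 | 90 250 311 62 | 98 250 311 62 | 106 251 310 60 | 114 251 310 60 | 122 252 309 58 | 130 252 309 58 | 138 253 308 56 | 146 253 308 56 | 154 254 307 54 | 162 254 307 54 | 170 254 307 54 | 178 255 306 52 | 186 255 306 52 | pitch 18.325817332554045 yaw -30.210287341967476 rms 0.2476379908262895
red [ 0.1591 -0.0048  0.098 ]
mid [0.0359 0.0008 0.0571]
plain [-0.0874  0.0065  0.0162]
tcp in tray [ 0.0692 -0.0001  0.0728] mid-tcp tool x -0.033382693313442326
```

The fit puts the plain end on the tray floor, 22 mm under the near hood, with the tube pitched 18°. I draw it out along its axis again, lift higher, and measure before going back.

Converted, -0.02 m / 0.75 = -0.0267, -0.015 m / 0.75 = -0.02.

```bash
echo '[[0,0,0,0],[0,0,0,0],[0.0067,0,-0.0027,0],[0.0133,0,-0.0047,0],[0.0133,0,-0.0047,0],[0.0133,0,-0.0047,0],[0.0133,0,-0.0047,0],[0.0067,0,-0.0027,0],[0,0,-0.0067,0],[0,0,-0.02,0],[0,0,-0.0267,0],[0,0,-0.0267,0],[0,0,-0.0267,0],[0,0,-0.0133,0],[0,0,0,0],[0,0,0,0],[0,0,0,0]]' | python3 -m creep 0.0 25
cat > auto.py <<'E'
from fit import *
c=robot.camera("wrist");I=c["img"].astype(int)
red=((I[...,0]>130)&(I[...,1]<70)&(I[...,2]<70)).astype(np.uint8)
n,l,st,_=cv2.connectedComponentsWithStats(red);k=1+np.argmax(st[1:,4]);x,y,w,h,a=st[k];m=(l==k)
print(st[k])
full=np.where(m.sum(1)>.8*w)[0]  # rows with solid red: top face edge
t=full[0]
if t-y<8:t=y
e=lambda v:(np.where(m[v])[0][0]-.5,np.where(m[v])[0][-1]+.5)
b=full[-1];pts=[]
for s,v,vv in((.13,t,t+3),(.085,b,b-3)):
    L,Q=e(vv);off=-.5 if s==.13 else .5
    pts+=[(s,1,1,L,v+off),(s,-1,1,Q,v+off)]
if t-y>8:
    L,Q=e(y+2);pts+=[(.13,1,-1,L,y-.5),(.13,-1,-1,Q,y-.5)]
fit(pts,c)
E
python3 auto.py
```

```text
time: 12.3
position: [0.6552, -0.2588, 0.1795]
tool_rot: [0.965, -0.261, -0.002, -0.0]
ft_force: [-0.5, 0.7, -3.9]
grip_width: 0.0196
grip_force: 25.0
[ 248   55   65  135 7153]
pitch 20.39576175982745 yaw -30.394092590115182 rms 1.2733615422934756
red [ 0.2088 -0.0068  0.2021]
mid [ 0.0871 -0.0008  0.1568]
plain [-0.0346  0.0051  0.1115]
tcp in tray [ 0.1185 -0.0024  0.1791] mid-tcp tool x -0.03145159340797097
```

Converted, -0.012 m / 0.75 = -0.016, 0.01 m / 0.75 = 0.0133.

```bash
echo '[[-0.0093,0,0,0],[-0.016,0,0,0],[-0.016,0,0,0],[-0.016,0,0,0],[-0.016,0,0,0],[-0.0093,0,0,0],[0,0,0,0],[0,0,0,0],[0,0,0.0107,0],[0,0,0.0133,0],[0,0,0.0133,0],[0,0,0.0053,0],[0,0,0,0],[0,0,0,0]]' | python3 -m creep
python3 auto.py
```

```text
time: 13.52
position: [0.6027, -0.2282, 0.148]
tool_rot: [0.965, -0.261, -0.001, -0.0]
ft_force: [-0.0, -0.1, -3.5]
grip_width: 0.0198
grip_force: 25.0
[ 249   56   64  135 7065]
pitch 18.77077842041239 yaw -30.406338197377785 rms 0.5641688702747903
red [ 0.1476 -0.0041  0.1732]
mid [0.0246 0.0019 0.1313]
plain [-0.0983  0.0079  0.0895]
tcp in tray [0.0582 0.0004 0.1487] mid-tcp tool x -0.0336160953494266
```

Converted, 0.005 m / 0.75 = 0.0067, 0.004 m / 0.75 = 0.0053.

```bash
echo '[[0,0,0.0067,0],[0,0,0.0067,0],[0,0,0.0067,0],[0,0,0.0053,0],[0,0,0.004,0],[0,0,0,0],[0,0,0,0]]' | python3 -m creep 0.0 15
echo '[[0,0,0.0053,0],[0,0,0.0053,0],[0,0,0.0053,0],[0,0,0.0053,0],[0,0,0.0053,0],[0,0,0,0]]' | python3 -m creep 0.0 10
python3 auto.py
```

```text
time: 14.15
position: [0.6031, -0.2284, 0.1271]
tool_rot: [0.965, -0.261, 0.0, 0.0]
ft_force: [1.4, -0.6, -2.1]
grip_width: 0.0198
grip_force: 15.0
time: 14.65
position: [0.6021, -0.2279, 0.1058]
tool_rot: [0.965, -0.261, -0.001, -0.0]
ft_force: [0.4, -0.8, -2.1]
grip_width: 0.0197
grip_force: 10.0
[ 252   53   58  125 6421]
pitch -6.328433392758561 yaw -30.321565120834318 rms 0.9194161607667727
red [ 0.1499 -0.0042  0.1108]
mid [0.0208 0.002  0.1252]
plain [-0.1083  0.0081  0.1395]
tcp in tray [0.0571 0.0005 0.1061] mid-tcp tool x -0.036297466104066575
```

Converted, 0.004 m / 0.75 = 0.0053.

```bash
echo '[[0,0,0.0053,0],[0,0,0.0053,0],[0,0,0.0053,0],[0,0,0.0053,0],[0,0,0.0053,0],[0,0,0,0]]' | python3 -m creep 0.0 10
echo '[[0,0,0.004,0],[0,0,0.004,0],[0,0,0.004,0],[0,0,0.0027,0],[0,0,0,0],[0,0,0,0]]' | python3 -m creep 0.0 10
python3 - <<'E'
from h import *
c=robot.camera("wrist");s=robot.camera("side")
a=c["img"];b=cv2.resize(s["img"][130:230,220:380],(560,350),interpolation=cv2.INTER_CUBIC)
cv2.imwrite("pics/w7.png",np.vstack([a[:250],b])[:,:,::-1])
E
```

```text
time: 15.2
position: [0.6022, -0.2279, 0.0859]
tool_rot: [0.965, -0.261, -0.001, -0.0]
ft_force: [-0.8, -0.5, -2.2]
grip_width: 0.0198
grip_force: 10.0
time: 15.7
position: [0.6026, -0.2281, 0.0758]
tool_rot: [0.965, -0.261, -0.0, -0.0]
ft_force: [1.0, -0.1, -1.6]
grip_width: 0.0198
grip_force: 10.0
```

View pics/w7.png

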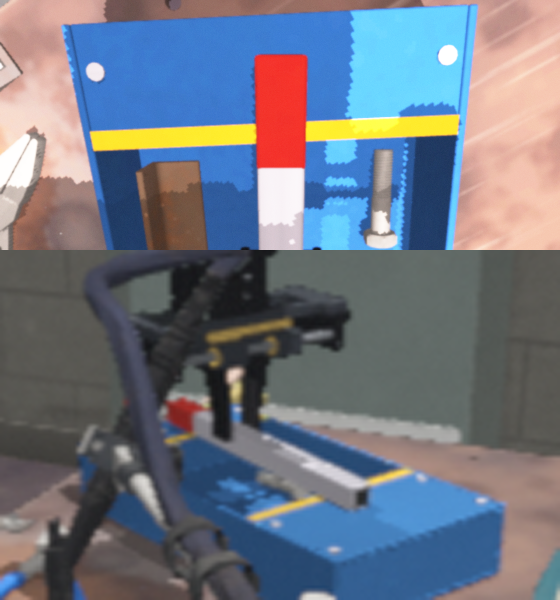

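The plain end now rests on top of the near hood, and the tube is nearly level with its red end over the far hood. I lower the last few millimetres until both hoods carry it.

Converted, 0.002 m / 0.75 = 0.0027.

```bash
echo '[[0,0,0.0027,0],[0,0,0.0027,0],[0,0,0,0]]' | python3 -m creep 0.0 8
echo '[[0,0,0.0027,0],[0,0,0.0013,0],[0,0,0,0]]' | python3 -m creep 0.0 6
echo '[[0,0,0.0027,0],[0,0,0.0013,0],[0,0,0,0]]' | python3 -m creep 0.0 5
```

```text
time: 16.05
position: [0.6031, -0.2284, 0.0722]
tool_rot: [0.965, -0.261, 0.0, 0.0]
ft_force: [-0.1, 0.5, -1.3]
grip_width: 0.0197
grip_force: 8.0
time: 16.3
position: [0.6035, -0.2286, 0.0707]
tool_rot: [0.965, -0.261, 0.001, 0.0]
ft_force: [-1.2, 0.9, 5.5]
grip_width: 0.0204
grip_force: 6.0
time: 16.55
position: [0.6041, -0.229, 0.068]
tool_rot: [0.965, -0.261, 0.002, 0.0]
ft_force: [-1.9, 0.4, 5.7]
grip_width: 0.02
grip_force: 5.0
```

```bash
echo '[[0,0,0,0],[0,0,0,0],[0,0,0,0],[0,0,0,0]]' | python3 -m creep 0.04 40
python3 - <<'E'
from fit import *
c=robot.camera("wrist");I=c["img"].astype(int)
red=((I[...,0]>130)&(I[...,1]<70)&(I[...,2]<70)).astype(np.uint8)
n,l,st,_=cv2.connectedComponentsWithStats(red);k=1+np.argmax(st[1:,4]);x,y,w,h,a=st[k];print(st[k])
o=robot.get_obs();M=R.from_quat(o["tool_rot"]).as_matrix()
A=onz(c,x+w/2-.5,y-.5,.08);B=onz(c,x+w/2-.5,y+h-.5,.08);print("red len",np.linalg.norm(A-B))
for q,s in((A,.13),(B,.085)): print("mid in tool",(M.T@(q-o["position"])-[s,0,0]).round(4))
# depth check on width
print("width at z.08",np.linalg.norm(onz(c,x-.5,y+h-4,.08)-onz(c,x+w-.5,y+h-4,.08)))
E
```

```text
time: 16.88
position: [0.6027, -0.2282, 0.0658]
tool_rot: [0.965, -0.261, -0.0, -0.0]
ft_force: [0.8, -0.2, -1.0]
grip_width: 0.0366
grip_force: 0.0
[ 254   53   53  116 5865]
red len 0.0432049603163091
mid in tool [-0.0359  0.0001 -0.0143]
mid in tool [-0.0341  0.     -0.0142]
width at z.08 0.021164760564925108
```

The tube lies flat across both hoods, with its middle 35 mm behind the tool. I grip it there, firmly.

The manual's scale: shifts go in shares of 750 mm and turns go in shares of pi/2 rad. Converting my numbers, -0.01 m / 0.75 = -0.0133, -0.007 m / 0.75 = -0.0093.

```bash
echo '[[-0.0067,0,0,0],[-0.0133,0,0,0],[-0.0133,0,0,0],[-0.0093,0,0.0053,0],[-0.004,0,0.008,0],[0,0,0.0053,0],[0,0,0,0],[0,0,0,0]]' | python3 -m creep
echo '[[0,0,0,0],[0,0,0,0],[0,0,0,0],[0,0,0,0],[0,0,0,0],[0,0,0,0]]' | python3 -m creep 0.0 50
echo '[[0,0,-0.004,0],[0,0,-0.0107,0],[0,0,-0.02,0],[0,0,-0.0267,0],[0,0,-0.0267,0],[0,0,-0.0267,0],[0,0,-0.02,0],[0,0,-0.0107,0],[0,0,-0.0053,0],[0,0,0,0],[0,0,0,0],[0,0,0,0],[0,0,0,0],[0,0,0,0]]' | python3 -m creep
python3 - <<'E'
from h import *
c=robot.camera("wrist");s=robot.camera("side")
a=c["img"];b=cv2.resize(s["img"][110:230,220:380],(560,420),interpolation=cv2.INTER_CUBIC)
cv2.imwrite("pics/w8.png",np.vstack([a[20:200],b])[:,:,::-1])
E
```

```text
time: 17.6
position: [0.5729, -0.2109, 0.0515]
tool_rot: [0.965, -0.261, -0.0, -0.0]
ft_force: [-1.1, -0.6, -0.7]
grip_width: 0.0399
grip_force: 0.0
time: 18.1
position: [0.5729, -0.2108, 0.0522]
tool_rot: [0.965, -0.261, 0.0, 0.0]
ft_force: [0.4, -0.6, 0.5]
grip_width: 0.0191
grip_force: 50.0
time: 19.27
position: [0.5722, -0.2104, 0.164]
tool_rot: [0.965, -0.261, -0.001, -0.0]
ft_force: [-0.5, 0.4, -3.4]
grip_width: 0.0196
grip_force: 50.0
```

View pics/w8.png

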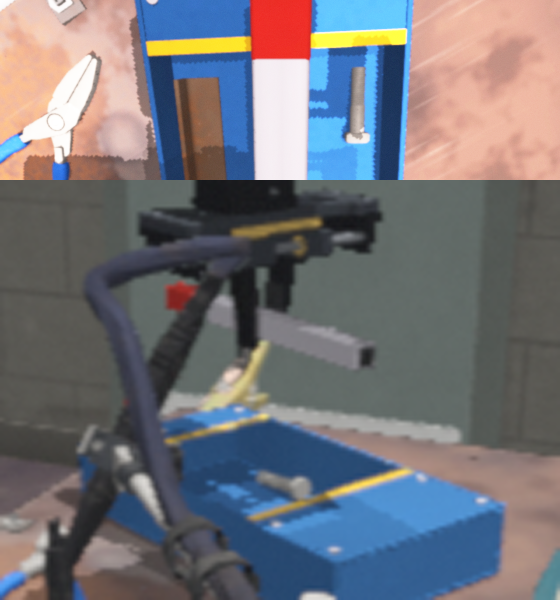

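The tube hangs level, well above the tray, with the scraps still inside. I check that it is at rest and hand in.

```bash
echo '[[0,0,0,0],[0,0,0,0],[0,0,0,0],[0,0,0,0]]' | python3 -m creep
python3 - <<'E'
from rig import robot
o=robot.get_obs();print(o["position"],o["grip_force"],o["joint_velocities"].__abs__().max() if hasattr(o["joint_velocities"],'__abs__') else o["joint_velocities"])
print(robot.hand_in())
E
```

```text
time: 19.7
position: [0.5727, -0.2107, 0.1651]
tool_rot: [0.965, -0.261, 0.0, -0.0]
ft_force: [-0.8, -0.5, -3.7]
grip_width: 0.0199
grip_force: 50.0
[ 0.57268379 -0.210668    0.16508362] 49.99995902180672 0.0016716656651407768
the job is handed in; nothing more can be done
None
```

I handed the job in at 19.7 s with the tube gripped at its middle at 50 N, level and at rest, its axis roughly 0.18 m above the table; hand-in returned no verdict. My first try at laying the tube on the hoods slid its plain end back under the near hood, so I drew it out a second time. The angle and bolt are in the tray in the last pictures, but I did not re-check the nut.

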